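# Extend the telescopic brush and take it out of its rack

## Robot

A 6-joint arm with a two-finger parallel gripper is mounted at the origin on the work surface. World frame = base frame: x ahead of the robot, y to its left, z up, the work surface at z = 0. Lengths are in m, angles in rad, forces in N, time in s.
With the tool pointing down it reaches from about 0.3 to 0.875 m from the base axis. Payload 6.4 kg.
Tool frame: the origin (TCP) lies midway between the tips of the shut fingers; the grasp point (between the pads) lies 19 mm behind it; z points along the fingers, y is the line along which they close (so a half turn about z gives the same grasp; the last joint's range is limited). The gripper opens to 88 mm and grips with 3 to 60 N. Pads are 18 mm wide; open, the fingers measure 123 mm over their backs; the gripper's body (75 mm by 187 mm) begins 45 mm behind the grasp point.
Start: joints at [1.002, 0.181, 1.607, -0, 1.354, -0.206], TCP at [0.204, 0.538, 0.239] pointing down, gripper open.
Joint ranges: [-2.99, 2.99], [-0.89, 2.07], [0.3, 2.58], [-1.14, 4.28], [0, 2.63], [-3.12, 3.12]. Speed limits (rad/s): [2.57, 2.57, 3.01, 3.14, 3.14, 3.14].

## Interface

Orientations are given as a unit quaternion [x, y, z, w].
In Python, from cell import robot gives the robot as it stands. The module is installed in compiled form; this text tells all that it offers.
- The arm moves only by the tool drive_tool, never from a script. Its argument "rows" is a list of rows, each an object with "travel": the shift along the world's x, y, z scaled (see below), a list of three; "spin": the turn about the world's z scaled (see below). In form: [{"travel": [x, y, z], "spin": spin}, ...]. A call has 1 to 12 rows; each row is the pose to reach, as a shift and turn from the pose commanded when the call began, turning the shorter way round; what a row does not reach only later rows make up. The controller multiplies each number of a shift by 50 cm and each number of a turn by 360 degrees. A row lasts 1/10 s, in which the tool goes at most 50 mm and 8.59 degrees, less where a joint would pass 70% of its speed; a pose out of reach is approached as far as the arm can. A call with a number of a shift or a turn outside -1 to 1 is refused whole. A call with a gripper value outside its range is refused whole. "fingers" is the opening, from 0 (shut) to 1 (fully open), set as the call begins (left out, the last holds). The fingers move at their own pace and stop on an object; the grip force is fixed at half the most. Time passes only in rows, so rows that repeat a pose let the fingers close. It gives the time, the measured TCP pose, the force, the opening and the grip force at its end, in the units of the state.
- robot.read_state(): the state, without advancing time (a new reading comes with each control period).
- robot.grab_frame(name): name is "side" or "top"; returns a dict with "color" (384x512x3 uint8, blue, green, red), "vertical_fov" (degrees; the focal length in pixels is half the picture's height over the tangent of half this angle, whatever the lens; pixels are square), "cx", "cy" (the principal point, pixels), "rvec" (rotation vector, rad) and "tvec" (3), from world to camera coordinates, as OpenCV has them. Camera axes: x right, y down, z forward; pixel columns grow to the right and rows downward; lengths in m; the calibration is good to about 2 mm. A picture is of the moment at which its call begins. There is no depth.
- robot.finish_job(): hands the job in; it is judged then, once.
The state is a dict: "t": time; "qpos": joint angles; "qd": joint speeds; "effort": joint torques, N m; "tool_pos": TCP position; "tcp_rot": TCP orientation; "force": force on the tool from outside, world axes, zero at the start; "moment": the same for the moment, N m; "grip_width": finger opening in m; "grip_force": force on a finger pad.
Only numpy, scipy, OpenCV 4.12 (cv2) and the standard library are available. Lean on these libraries where they do the work, as an engineer would, in place of code of your own. Each camera call takes 0.05 s, during which the arm holds its last target. There are 200 camera calls.

## Task

While the telescopic brush hangs in the wash-up rack, squeeze the push button on its handle right in, draw the handle up to its second (last) stop and let the button spring back out so that it locks there. Then take the handle by its two plain cheeks, leaving the button out, lift the brush and draw it forward out of its slot, and finish while holding it still and upright in the air in front of the rack, clear of rack and worktop. Leave the other brushes and everything else on the worktop where they are.

Things in the scene. Friction and masses are not known exactly. Their poses are not given: they have to be found in the camera images.
- rack: Fixed steel brush rack: drip tray 110 x 360 mm, rim 10 mm; on two end legs a level plate, upper face 160 mm up. Three slots 29 mm wide at x = 0, y = -110, 0, 110 mm, open to -x, the rack's front (robot side). Front edge x = -32 mm, with a lip 3 mm above the plate. Origin: on the worktop below the middle slot's centre; +y along the plate.
- brush: Telescopic brush, loose, 0.45 kg, hangs head down in any of the slots; the only one with a blocky handle and button. Origin: centre of the underside of its white head (58 mm wide, 40 tall), 14 mm above the worktop as it hangs. +z up its axis, +y to the button's side. Tube 26 mm thick. It stays hanging while the handle is drawn with the button in; with the button out the whole brush comes up.
- handle_grip (a point): On the handle's axis at the button's mid height; moves with the handle. +y to the button, z up. Grey handle block: 30 mm in x between its plain ribbed cheeks, 34 mm in y, from 32 mm below to 28 mm above this point. Steel button 14 mm wide, 24 tall, stands 7 mm out of the +y face, 1.5 mm when right in. Height as it hangs: 212 mm at the start, 288 mm at the second stop.
- telescope (a joint): How far the handle is drawn out, m, along the brush's z: 0 = in (start), 0.038 first stop, 0.076 second and last stop (end stop at 0.0765). About 1.5 N of friction; stays where it is left. It locks at 0, 0.038 or 0.076 (1 mm play) when the button comes out there; with the button held in it slides past the first stop.
- push_button (a joint): How far the button is pushed in, m: 0 = out, 0.0055 = right in; it frees the handle from about 0.004. Spring: 2.5 N at first, 6 N right in. If let go between stops it stays about 0.0026 in and springs out at the next stop.
- pot_brush: Bystander: brush with a plain round knob handle in another slot of the rack, loose, top 223 mm above the worktop. Origin at the underside of its head.
- bottle_brush: Bystander: narrow brush with a thin steel stem and wire loop in another slot of the rack, loose, top 224 mm above the worktop. Origin at the underside of its head.
- jug: Bystander: white plastic measuring jug, 116 mm across, 145 mm tall, loose, left of the rack. Origin at the centre of its underside.
- tin: Bystander: tin, 84 mm diameter, 110 mm tall, loose, left of the rack. Origin at the centre of its underside.
- pan: Bystander: open steel food pan 265 x 162 x 65 mm, loose, right of the rack. Origin at the centre of its underside.
- scraper: Bystander: spatula 240 mm long lying in the pan, loose.
- flange (a point): Centre of the underside of the brush's grey flange (44 mm diameter, 8 mm thick), 146 mm above the brush's origin; it rests on the rack's plate. Above it a collar nut, 34 mm diameter, up to 18 mm above this point. The tube has 1.5 mm play in the slot all round and can turn there.
There are look-alikes about, which are no part of the job. What is shaped like the brush but orange or red is not meant.

How it is judged:
On the way, in this order (a step that is already met when the one before it is completed fails the run):
1. the button is squeezed right in, the handle still fully in and the brush in its slot (value of joint push_button above 0.004 m and value of joint telescope below 0.004 m and distance of brush from where it was at the start of the episode below 0.02 m), for 0.1 s.
2. the handle is at the second stop with the button out again, the brush still in its slot (value of joint telescope above 0.0735 m and value of joint push_button below 0.0015 m and distance of brush from where it was at the start of the episode below 0.02 m), for 0.2 s.
At the end, for the whole second after the job is handed in: The fingers hold the brush (over 1 N), still (under 30 mm/s), upright within 0.2 rad, drawn out over 73.5 mm, button under 1.5 mm in; off the rack, its axis over 60 mm in front of the slot centres, its head over 15 mm above the worktop (value of joint telescope above 0.0735 m and value of joint push_button below 0.0015 m and contact force between brush and the fingers above 1 N and contact force between brush and rack below 0.1 N and x of brush in the frame of rack below -0.06 m and height (world z) of brush above 0.015 m and angle between brush's own z axis and vertical below 0.2 rad and linear speed of brush below 0.03 m/s); the arm keeps its last pose, push and grip.
It fails at once if another brush is pushed or lifted in its slot (more than 25 mm) (distance of any of pot_brush, bottle_brush from where it was at the start of the episode above 0.025 m).
It fails at once if something else on the worktop is shifted (more than 20 mm) (distance of any of jug, tin, pan, scraper from where it was at the start of the episode above 0.02 m).
It fails at once if the telescopic brush is dropped or thrown over (height (world z) of brush below 0.006 m or angle between brush's own z axis and vertical above 0.7 rad).
It also fails if it takes over 53 s, if anything falls off the work surface, if the arm or the gripper's body presses on something with over 40 N, if the wrist force passes 120 N, or if a joint passes its speed limit or range.

## Working session

There is one attempt and no reset: what is moved stays moved. The work goes in short steps, Python scripts to look and compute and a tool call to move; the robot and the scene stay as the last step left them, time stands still between calls to the robot, and variables do not carry over. Pictures are saved under pics/ and viewed, at most 10 in all, crops included, and the job is handed in when it is done.

Besides the shell and the picture viewer there is one more tool, called after "Call:" as a command line: name --argument value ..., lists and objects as JSON in quotes. drive_tool: Moves the arm, as the interface text tells. Shifts and turns lie within -1 to 1; 1 stands for 50 cm of shift or 360 degrees of turn. Its arguments: {"type":"object","properties":{"rows":{"type":"array","items":{"type":"object","properties":{"travel":{"type":"array","items":{"type":"number","minimum":-1,"maximum":1}},"spin":{"type":"number","minimum":-1,"maximum":1}}}},"fingers":{"type":"number"}},"required":["rows"]}

```bash
mkdir -p pics
cat > h.py <<'E'
from cell import robot
import cv2, numpy as np
def grab(n):
    f=robot.grab_frame(n); h=f["color"].shape[0]
    fl=h/2/np.tan(np.radians(f["vertical_fov"])/2)
    K=np.array([[fl,0,f["cx"]],[0,fl,f["cy"]],[0,0,1]])
    R=cv2.Rodrigues(np.array(f["rvec"],float))[0]; t=np.array(f["tvec"],float).reshape(3)
    return f["color"],K,R,t
def ray(c,uv):
    _,K,R,t=c
    return -R.T@t, R.T@np.linalg.inv(K)@np.array([*uv,1.])
def onz(c,uv,z):
    o,d=ray(c,uv); return o+d*(z-o[2])/d[2]
def tri(c1,a,c2,b):
    o,d=ray(c1,a);p,e=ray(c2,b)
    s=np.linalg.lstsq(np.c_[d,-e],p-o,rcond=None)[0]
    return (o+d*s[0]+p+e*s[1])/2, np.linalg.norm(o+d*s[0]-p-e*s[1])
def proj(c,P):
    q=c[2]@np.array(P,float)+c[3]; q=c[1]@q; return q[:2]/q[2]
E
python3 - <<'E'
from h import *
s,t=grab("side"),grab("top")
cv2.imwrite("pics/s0.png",s[0]);cv2.imwrite("pics/t0.png",t[0])
for c in(s,t): print(-c[2].T@c[3], c[2][2], c[1][0])
print(robot.read_state())
E
```

```text
[ 0.14815549 -0.7140305   1.09392192] [ 0.34425116  0.56852712 -0.74717338] [388.01562188   0.         260.806444  ]
[ 0.35792723 -0.00197553  1.87955035] [ 0.13289666  0.001754   -0.99112835] [462.05845457   0.         257.79124964]
{'t': 0.1, 'qpos': array([ 1.00170000e+00,  1.81452238e-01,  1.60786253e+00, -5.39508909e-06,
        1.35379155e+00, -2.06309339e-01]), 'qd': array([-0.0005867 , -0.00171091, -0.00392563, -0.00102384, -0.00076781,
       -0.00116775]), 'effort': array([ 9.42830084e-04, -4.34816802e+01, -3.42693007e+01,  7.04548694e-02,
        3.39063525e-02, -6.99653992e-05]), 'tool_pos': array([0.20379426, 0.53718282, 0.23793036]), 'tcp_rot': array([ 1.80399755e-01,  9.83593084e-01, -7.01656535e-04, -2.83691983e-04]), 'force': array([-0.69446527, -0.6487838 ,  0.53050152]), 'moment': array([-0.05105924,  0.08924881,  0.00180405]), 'grip_force': 0.0, 'grip_width': 0.08813945923412807}
```

View pics/s0.png

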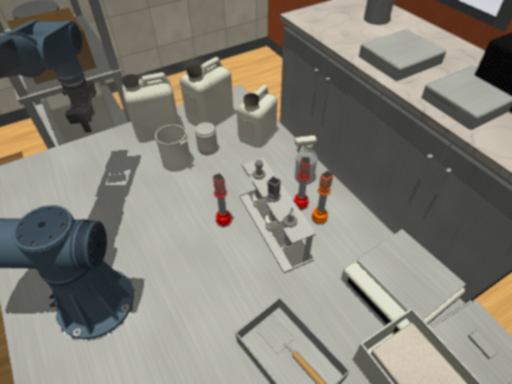

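View pics/t0.png

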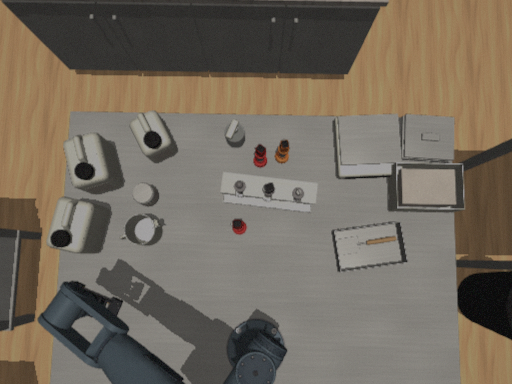

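The brush could be confused with the red ones at side (222,200) and (302,185), the orange one at (322,198), the round knob at (258,170), and the thin stem at (292,215). My choice is the dark block at side (273,187) / top (268,188), in the rack's middle slot. I'll check it in a close crop.

Run:
```python
from h import *
s,t=grab("side"),grab("top")
a=cv2.resize(s[0][150:280,205:335],(0,0),fx=4.5,fy=4.5,interpolation=cv2.INTER_CUBIC)[:585,:400]
a=cv2.resize(s[0][150:275,225:325],(400,500),interpolation=cv2.INTER_CUBIC)
b=cv2.resize(t[0][165:215,215:325],(0,0),fx=3.6,fy=3.6,interpolation=cv2.INTER_CUBIC)
b2=cv2.resize(t[0][172:204,250:286],(0,0),fx=10,fy=10,interpolation=cv2.INTER_CUBIC)
o=np.zeros((505,800,3),np.uint8);o[:500,:400]=a;o[:180,400:796]=b;o[182:502,400:760]=b2
cv2.imwrite("pics/c1.png",o)
# rack plate corners from top image at z=.16
for uv in [(221,194),(222,175),(317,183),(311,209)]: print(uv,onz(t,uv,.16))
print('handle top', onz(t,(268,187),.24), tri(s,(273,182),t,(268,187)))
for uv in [(239,226)]: print('red',onz(t,uv,.1), onz(s,(222,220),0.02),onz(s,(220,178),.24))
```

```text
(221, 194) [0.58583731 0.13917762 0.16      ]
(222, 175) [0.65825188 0.13742159 0.16      ]
(317, 183) [ 0.6339176  -0.22122069  0.16      ]
(311, 209) [ 0.53512438 -0.19881798  0.16      ]
handle top [ 0.60349272 -0.03525683  0.24      ] (array([ 0.60433091, -0.03505466,  0.2278914 ]), np.float64(0.002124611918315252))
red [0.47073853 0.07135111 0.1       ] [0.46257539 0.067278   0.02      ] [0.46780912 0.05422144 0.24      ]
```

View pics/c1.png

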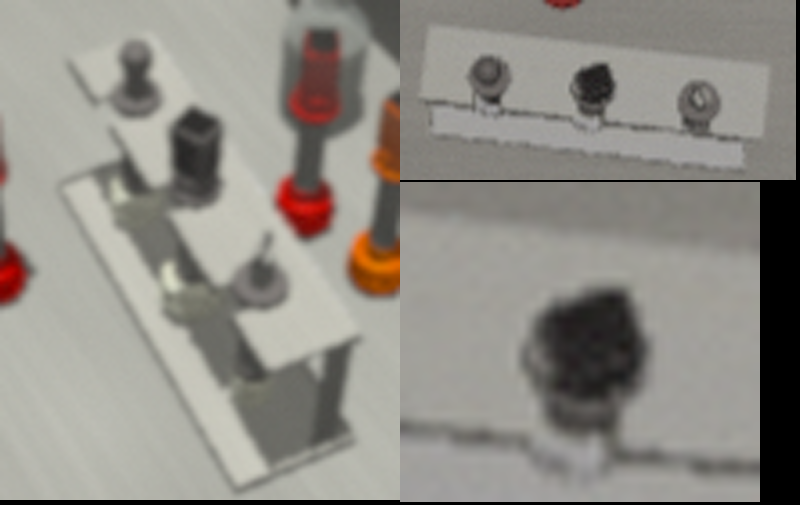

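The crop confirms it: a dark blocky handle in the middle slot, at side about (274,187) and top about (268,187), with round-knob and wire-loop brushes on either side. In the top view there is a light patch on the handle's left (+y) edge, probably the button. I'll zoom in for yaw and centre.

Run:
```python
from h import *
s=grab("side");t=grab("top")
S=np.mean([s[0]]+[grab("side")[0] for _ in range(3)],0);T=np.mean([t[0]]+[grab("top")[0] for _ in range(3)],0)
def z(I,x,y,w,h): 
    g=cv2.resize(np.clip(I[y:y+h,x:x+w]*1.3,0,255).astype(np.uint8),(w*16,h*16),interpolation=cv2.INTER_CUBIC); return g
o=np.zeros((512,800,3),np.uint8)
o[:,:384]=z(S,262,172,24,32);o[:400,400:]=z(T,256,174,25,25)
cv2.imwrite("pics/c2.png",o)
g=T.mean(2);gs=S.mean(2)
for n,c,I,th,b in(("top",t,g,75,(256,174,25,25)),("side",s,gs,85,(262,172,24,32))):
    x,y,w,h=b; m=cv2.resize(I[y:y+h,x:x+w],(w*8,h*8),interpolation=cv2.INTER_CUBIC)<th
    k=max(cv2.findContours(m.astype(np.uint8),0,1)[0],key=cv2.contourArea)
    r=cv2.minAreaRect(k); print(n,np.array(r[0])/8+[x-.44,y-.44],np.array(r[1])/8,r[2])
    P=cv2.approxPolyDP(k,8,True)[:,0]/8+[x-.44,y-.44];print(P.round(1).tolist())
# predicted outline for several yaws
for yaw in(-30,-12,0,20):
    a=np.radians(yaw);R=np.array([[np.cos(a),-np.sin(a)],[np.sin(a),np.cos(a)]])
    p=[np.r_[np.array([.604,-.035])+R@q,.24] for q in np.array([[.015,.017],[.015,-.017],[-.015,-.017],[-.015,.017]])]
    print(yaw,'S',[proj(s,q).round(1).tolist() for q in p],'T',[proj(t,q).round(1).tolist() for q in p])
```

```text
top [268.77749783 188.27000099] [10.871768    9.88181877] 81.8698959350586
[[271.6, 182.7], [264.2, 184.9], [265.2, 192.8], [270.2, 193.6], [272.8, 191.9], [273.7, 187.7]]
side [273.3725 188.1225] [22.125 11.125] 90.0
[[272.7, 177.1], [267.9, 183.1], [268.3, 196.7], [275.8, 199.2], [278.7, 195.3], [278.6, 180.3]]
-30 S [[278.0, 175.2], [278.5, 183.2], [268.6, 183.4], [268.2, 175.3]] T [[266.0, 180.9], [274.1, 185.7], [269.9, 192.8], [261.7, 188.0]]
-12 S [[276.0, 174.3], [279.9, 181.9], [270.6, 184.3], [266.8, 176.6]] T [[264.2, 181.8], [273.5, 183.9], [271.6, 192.0], [262.4, 189.8]]
0 S [[274.5, 174.0], [280.5, 180.8], [272.2, 184.6], [266.2, 177.7]] T [[263.3, 182.6], [272.7, 182.8], [272.6, 191.1], [263.1, 190.9]]
20 S [[271.9, 174.0], [280.8, 179.0], [274.8, 184.6], [265.9, 179.5]] T [[262.1, 184.5], [271.0, 181.4], [273.8, 189.2], [264.8, 192.3]]
```

View pics/c2.png

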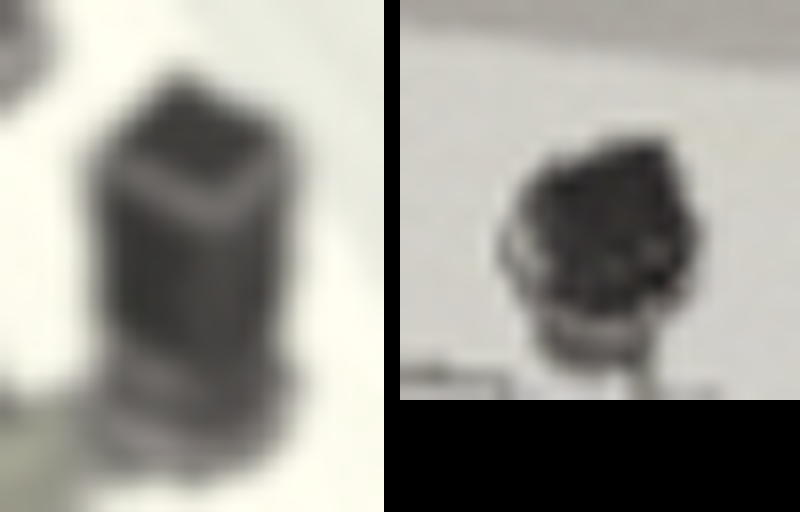

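The side view shows a dark diamond top with corners near (273,177), (280,180), (275,184) and (268,181), which puts yaw at about +17° (mod 90). Neither visible side face shows a button. In the top view a light strip lies on the left at about (264,189). I'll predict where the flange and button edges should appear to settle the button side.

Run:
```python
from h import *
s,t=grab("side"),grab("top")
T=np.mean([t[0]]+[grab("top")[0] for _ in range(3)],0).mean(2);S=np.mean([s[0]]+[grab("side")[0] for _ in range(3)],0).mean(2)
c=np.array([.604,-.035])
an=np.radians(np.arange(0,360,30))
print('flange T',[proj(t,[c[0]+.022*np.cos(a),c[1]+.022*np.sin(a),.168]).round(1).tolist() for a in an])
for yaw in(17,-73,107,197):
    a=np.radians(yaw);R=np.array([[np.cos(a),-np.sin(a)],[np.sin(a),np.cos(a)]])
    for q in((-.007,.024),(.007,.024)):
        p=c+R@np.array(q); print('button',yaw,'T',proj(t,[*p,.224]).round(1),proj(t,[*p,.2]).round(1),'S',proj(s,[*p,.224]).round(1),proj(s,[*p,.2]).round(1))
print('T rows 180-197 cols 258-278');print(T[180:198,258:278].astype(int))
print('S rows 174-204 cols 262-286');print(S[174:204,263:284].astype(int))
```

```text
flange T [[267.6, 183.9], [264.6, 184.6], [262.5, 186.7], [261.6, 189.6], [262.4, 192.5], [264.5, 194.7], [267.4, 195.5], [270.4, 194.8], [272.6, 192.7], [273.4, 189.8], [272.6, 186.9], [270.5, 184.7]]
button 17 T [262.  191.2] [261.9 192.1] S [265.8 180.3] [265.8 185.6]
button 17 T [260.9 187.5] [260.9 188.4] S [268.8 177.9] [268.7 183.2]
button -73 T [264.1 181.7] [264.  182.8] S [276.5 177.5] [276.3 182.8]
button -73 T [267.8 180.7] [267.7 181.7] S [280.  179.7] [279.7 185. ]
button 107 T [271.5 193.3] [271.3 194.2] S [269.8 188.3] [269.7 193.5]
button 107 T [267.8 194.4] [267.7 195.2] S [266.4 186. ] [266.3 191.3]
button 197 T [273.7 183.9] [273.4 184.9] S [280.7 185.4] [280.4 190.7]
button 197 T [274.7 187.5] [274.5 188.5] S [277.7 187.9] [277.5 193.2]
T rows 180-197 cols 258-278
[[157 158 158 159 158 158 157 157 158 157 158 158 158 158 158 158 158 159
  157 157]
 [157 157 158 157 158 158 158 158 157 157 157 157 158 157 157 158 157 157
  158 158]
 [159 158 157 157 157 157 157 157 157 157 136 124 117 116 123 149 156 156
  157 157]
 [157 157 156 158 158 157 157 136 133 119  87  67
[... 3225 characters left out ...]
0 126 109  90  74  72  76  75  71  65  62  60  63  76 101 135
  168 186 189]
 [115 120 116 107  98  88  82  76  75  71  68  65  63  61  67  83 112 147
  176 188 190]
 [109 114 112 106  95  93  94  93  88  81  72  67  66  69  79  93 120 158
  182 190 190]
 [118 118 114 107  98  93  95 100 103  98  89  83  81  83  91 106 135 168
  186 190 191]
 [121 118 112 109 104  96  91  95 103 104  99  96  95  99 109 132 162 183
  190 190 190]
 [118 115 111 112 113 111 109 111 119 119 109 107 120 132 145 165 182 190
  192 192 190]
 [114 112 111 119 130 140 145 152 159 157 146 145 160 172 179 185 190 192
  193 192 191]
 [114 111 115 126 145 163 175 180 185 184 180 180 185 190 191 191 191 191
  192 192 191]]
```

Run:
```python
from h import *
from scipy.spatial.transform import Rotation as Ro
s,t=grab("side"),grab("top")
print(tri(s,(274.0,180.5),t,(268.7,187.3)), onz(s,(274,180.5),.24), onz(t,(268.7,187.3),.24))
a,b=onz(t,(239.5,183.5),.22),onz(t,(298.3,190.8),.22);d=a-b;print('rack y dir',a,b,d,np.degrees(np.arctan2(-d[0],d[1])))
st=robot.read_state();M=Ro.from_quat(st["tcp_rot"]).as_matrix();print(M, 'tool y heading',np.degrees(np.arctan2(M[1,1],M[0,1])),st["tool_pos"])
```

```text
(array([ 0.60356063, -0.038173  ,  0.23731695]), np.float64(0.0015544004642299306)) [ 0.60288629 -0.0405306   0.24      ] [ 0.60244856 -0.03778307  0.24      ]
rack y dir [0.6175464 0.0680972 0.22     ] [ 0.59446628 -0.14575413  0.22      ] [0.02308012 0.21385133 0.        ] -6.159861623562112
[[-9.34917307e-01  3.54865647e-01  4.83662178e-05]
 [ 3.54865649e-01  9.34917307e-01  3.15561172e-05]
 [-3.40202321e-05  4.66658694e-05 -9.99999998e-01]] tool y heading 69.21478955860336 [0.20405369 0.53760317 0.23873187]
```

Triangulated height is 0.237 m (0.240 expected). The neighbouring brushes are 215 mm apart (220 expected), and their midpoint agrees with the handle. So the handle is at (0.604, -0.039) with yaw about 17°, and rack yaw is about -6°. I'll lift, cross over, and turn 38°.

Call:
drive_tool --rows '[{"travel": [0, 0, 0.1], "spin": 0}, {"travel": [0, 0, 0.2], "spin": 0.02}, {"travel": [0.4, -0.6, 0.22], "spin": 0.105}, {"travel": [0.4, -0.6, 0.22], "spin": 0.105}, {"travel": [0.4, -0.6, 0.22], "spin": 0.105}, {"travel": [0.4, -0.6, 0.22], "spin": 0.105}, {"travel": [0.4, -0.6, 0.22], "spin": 0.105}, {"travel": [0.4, -0.6, 0.22], "spin": 0.105}, {"travel": [0.4, -0.6, 0.22], "spin": 0.105}, {"travel": [0.4, -0.6, 0.22], "spin": 0.105}, {"travel": [0.4, -0.6, 0.22], "spin": 0.105}, {"travel": [0.4, -0.6, 0.22], "spin": 0.105}]' --fingers 1

```text
t: 2.3
tool_pos: [0.404, 0.2375, 0.3487]
tcp_rot: [-0.147, 0.989, 0.0, -0.0]
force: [-0.4, 0.5, -0.1]
grip_width: 0.0884
grip_force: 0.0
```

Call:
drive_tool --rows '[{"travel": [0.4, -0.553, 0]}, {"travel": [0.4, -0.553, 0]}, {"travel": [0.4, -0.553, 0]}, {"travel": [0.4, -0.553, 0]}, {"travel": [0.4, -0.553, 0]}, {"travel": [0.4, -0.553, 0]}, {"travel": [0.4, -0.553, 0]}, {"travel": [0.4, -0.553, 0]}, {"travel": [0.4, -0.553, -0.1]}, {"travel": [0.4, -0.553, -0.1]}, {"travel": [0.4, -0.553, -0.1]}]'

```text
invalid input at $.rows[0]: expected keys travel, spin
```

Run:
```python
from h import *
from scipy.spatial.transform import Rotation as Ro
s,t=grab("side"),grab("top")
st=robot.read_state();M=Ro.from_quat(st["tcp_rot"]).as_matrix();print('tool y heading',np.degrees(np.arctan2(M[1,1],M[0,1])),st["tool_pos"])
o=np.zeros((480,800,3),np.uint8);o[:]=np.hstack([cv2.resize(s[0][135:231,230:310],(400,480),interpolation=2),cv2.resize(t[0][135:231,230:310],(400,480),interpolation=2)])
cv2.imwrite("pics/a1.png",o)
```

```text
tool y heading 107.07602777749183 [0.40345275 0.23845814 0.34868362]
```

View pics/a1.png

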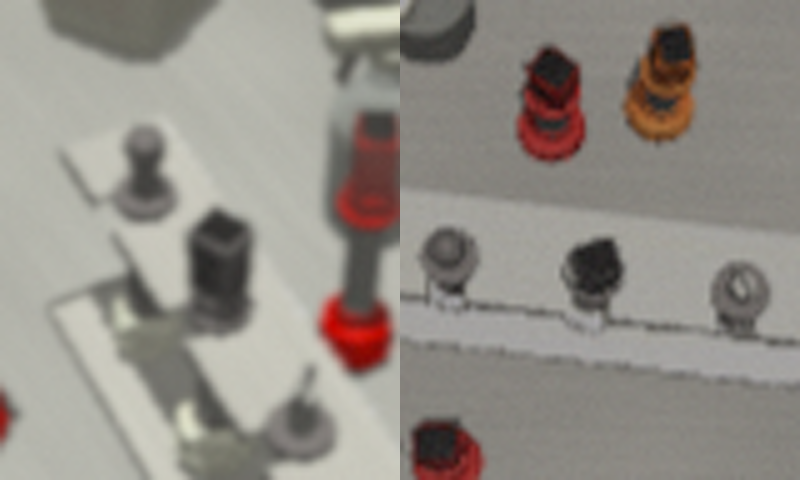

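The call was refused because spin was missing. The picture shows the rack unobstructed, with the target handle at side (274,187) and top (268,189) unchanged. I'll send the move again with spin included.

Call:
drive_tool --rows '[{"travel": [0.4, -0.553, 0], "spin": 0}, {"travel": [0.4, -0.553, 0], "spin": 0}, {"travel": [0.4, -0.553, 0], "spin": 0}, {"travel": [0.4, -0.553, 0], "spin": 0}, {"travel": [0.4, -0.553, 0], "spin": 0}, {"travel": [0.4, -0.553, 0], "spin": 0}, {"travel": [0.4, -0.553, 0], "spin": 0}, {"travel": [0.4, -0.553, 0], "spin": 0}, {"travel": [0.4, -0.553, -0.1], "spin": 0}, {"travel": [0.4, -0.553, -0.1], "spin": 0}, {"travel": [0.4, -0.553, -0.1], "spin": 0}]'

```text
t: 3.5
tool_pos: [0.6031, -0.0369, 0.2983]
tcp_rot: [-0.149, 0.989, 0.001, -0.001]
force: [-0.1, -0.1, 0.7]
grip_width: 0.0879
grip_force: 0.0
```

Run:
```python
from h import *
s,t=grab("side"),grab("top")
o=np.hstack([cv2.resize(s[0][135:231,230:310],(400,480),interpolation=2),cv2.resize(t[0][135:231,230:310],(400,480),interpolation=2)])
cv2.imwrite("pics/a2.png",o)
```

```text
(no output)
```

View pics/a2.png

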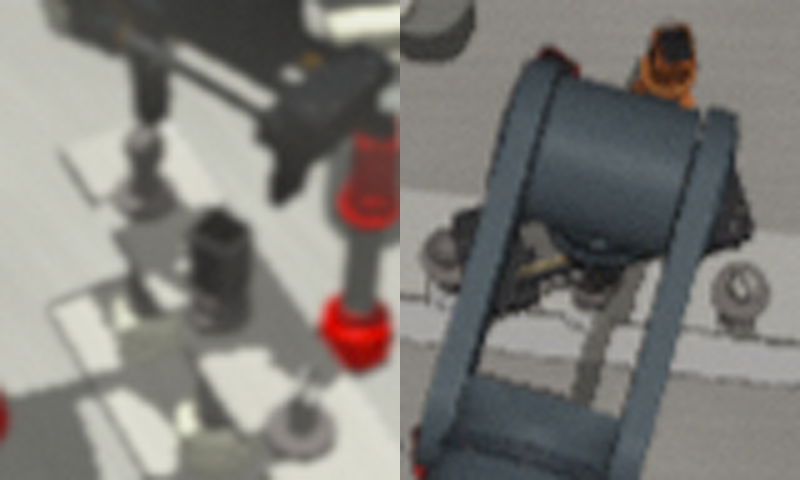

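The gripper sits centred over the handle: fingers at side (260,160) and (286,170), handle between them at (274,181). I'll descend and squeeze.

Call:
drive_tool --rows '[{"travel": [0, 0, -0.07], "spin": 0}, {"travel": [0, 0, -0.14], "spin": 0}, {"travel": [0, 0, -0.21], "spin": 0}, {"travel": [0, 0, -0.21], "spin": 0}, {"travel": [0, 0, -0.21], "spin": 0}]' --fingers 0.6

```text
t: 4.1
tool_pos: [0.6049, -0.0387, 0.1958]
tcp_rot: [-0.148, 0.989, -0.0, 0.001]
force: [0.8, 0.1, 0.7]
grip_width: 0.0531
grip_force: 0.0
```

Call:
drive_tool --rows '[{"travel": [0, 0, 0], "spin": 0}, {"travel": [0, 0, 0], "spin": 0}, {"travel": [0, 0, 0], "spin": 0}, {"travel": [0, 0, 0], "spin": 0}, {"travel": [0, 0, 0], "spin": 0}, {"travel": [0, 0, 0], "spin": 0}, {"travel": [0, 0, 0], "spin": 0}, {"travel": [0, 0, 0], "spin": 0}]' --fingers 0.3

```text
t: 4.9
tool_pos: [0.6058, -0.0387, 0.1967]
tcp_rot: [-0.148, 0.989, -0.001, 0.002]
force: [0.3, 3.9, 7.8]
grip_width: 0.0355
grip_force: 29.6
```

Width is 35.5 mm, so the button is right in. I'll draw the handle up slightly past the second stop.

Call:
drive_tool --rows '[{"travel": [0, 0, 0.03], "spin": 0}, {"travel": [0, 0, 0.06], "spin": 0}, {"travel": [0, 0, 0.09], "spin": 0}, {"travel": [0, 0, 0.12], "spin": 0}, {"travel": [0, 0, 0.145], "spin": 0}, {"travel": [0, 0, 0.158], "spin": 0}, {"travel": [0, 0, 0.164], "spin": 0}, {"travel": [0, 0, 0.164], "spin": 0}, {"travel": [0, 0, 0.164], "spin": 0}, {"travel": [0, 0, 0.164], "spin": 0}]'

```text
t: 5.9
tool_pos: [0.6037, -0.0389, 0.2748]
tcp_rot: [-0.148, 0.989, 0.0, -0.001]
force: [0.1, 1.0, -3.9]
grip_width: 0.0354
grip_force: 29.7
```

Run:
```python
from h import *
s=grab("side")
st=robot.read_state();print(st["tool_pos"],st["force"],st["grip_width"])
cv2.imwrite("pics/b1.png",cv2.resize(s[0][120:240,215:335],(600,600),interpolation=2))
```

```text
[ 0.60374975 -0.03895328  0.27486692] [ 0.52343642  0.72928351 -5.01048269] 0.03532054995083704
```

View pics/b1.png

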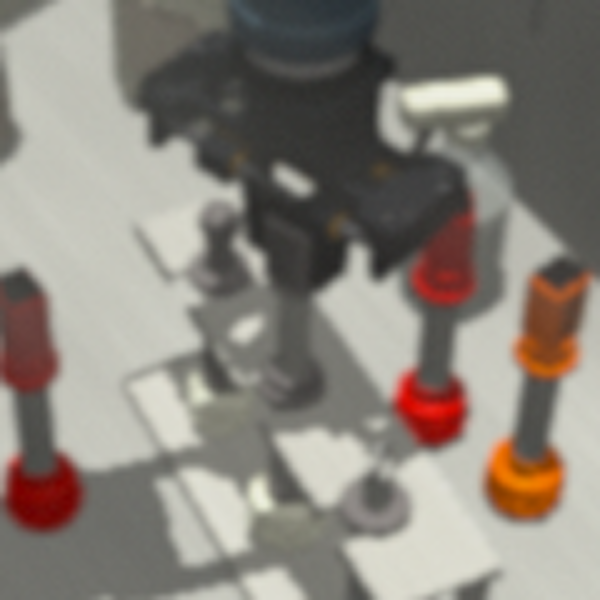

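The handle is drawn out, and the -4.5 N force is the brush's weight hanging at the end stop, about 1.5 mm up. I'll ease down 1 mm and release.

Call:
drive_tool --rows '[{"travel": [0, 0, -0.002], "spin": 0}, {"travel": [0, 0, -0.002], "spin": 0}]'

```text
t: 6.15
tool_pos: [0.6039, -0.0389, 0.2742]
tcp_rot: [-0.148, 0.989, 0.0, -0.0]
force: [0.4, 0.4, -5.0]
grip_width: 0.0357
grip_force: 29.7
```

Call:
drive_tool --rows '[{"travel": [0, 0, 0], "spin": 0}, {"travel": [0, 0, 0], "spin": 0}, {"travel": [0, 0, 0], "spin": 0}, {"travel": [0, 0, 0], "spin": 0}, {"travel": [0, 0, 0], "spin": 0}, {"travel": [0, 0, 0], "spin": 0}]' --fingers 0.8

```text
t: 6.75
tool_pos: [0.6041, -0.039, 0.275]
tcp_rot: [-0.148, 0.989, -0.0, 0.0]
force: [-0.4, 0.0, -0.5]
grip_width: 0.0704
grip_force: 0.0
```

Call:
drive_tool --rows '[{"travel": [0, 0, 0.06], "spin": 0}, {"travel": [0, 0, 0.12], "spin": 0}, {"travel": [0, 0, 0.16], "spin": 0}, {"travel": [0, 0, 0.16], "spin": 0}]' --fingers 0.8

```text
t: 7.15
tool_pos: [0.6054, -0.0393, 0.3585]
tcp_rot: [-0.148, 0.989, -0.001, 0.003]
force: [0.3, 0.2, 0.3]
grip_width: 0.0706
grip_force: 0.0
```

Run:
```python
from h import *
s=grab("side")
st=robot.read_state();print(st["t"],st["tool_pos"],st["force"],st["grip_width"])
cv2.imwrite("pics/b2.png",cv2.resize(s[0][130:220,240:310],(560,600)[:2] if 0 else (466,600),interpolation=2))
```

```text
7.2 [ 0.60468294 -0.03906434  0.35605459] [-0.47762053  0.37560851  0.14912596] 0.07057983725095593
```

View pics/b2.png

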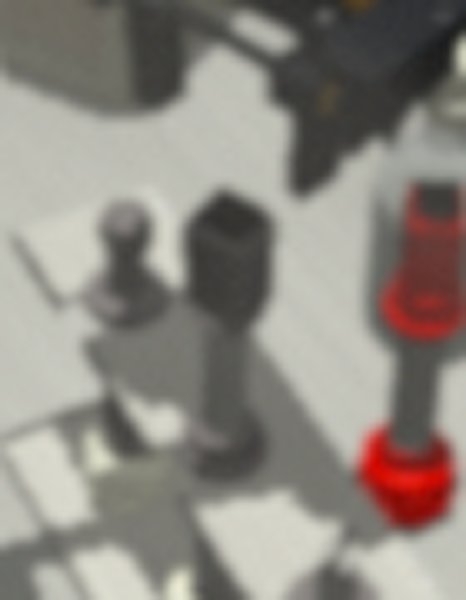

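The released handle stays up, with its top face at about side (274.5,163). I'll turn -90° and check that height.

Call:
drive_tool --rows '[{"travel": [0, 0, 0], "spin": -0.25}, {"travel": [0, 0, 0], "spin": -0.25}, {"travel": [0, 0, 0], "spin": -0.25}, {"travel": [0, 0, 0], "spin": -0.25}, {"travel": [0, 0, 0], "spin": -0.25}, {"travel": [0, 0, 0], "spin": -0.25}, {"travel": [0, 0, 0], "spin": -0.25}, {"travel": [0, 0, 0], "spin": -0.25}, {"travel": [0, 0, 0], "spin": -0.25}, {"travel": [0, 0, 0], "spin": -0.25}, {"travel": [0, 0, 0], "spin": -0.25}, {"travel": [0, 0, 0], "spin": -0.25}]' --fingers 0.8

```text
t: 8.4
tool_pos: [0.6034, -0.0388, 0.3525]
tcp_rot: [0.595, 0.804, -0.001, -0.001]
force: [0.6, 0.2, -0.5]
grip_width: 0.0706
grip_force: 0.0
```

Run:
```python
from h import *
s=grab("side")
for z in(.24,.278,.316): print(z,proj(s,[.604,-.039,z]))
print(robot.read_state()["tool_pos"],robot.read_state()["tcp_rot"])
```

```text
0.24 [274.03745573 180.04963107]
0.278 [274.34302852 171.20234498]
0.316 [274.66406737 161.9072681 ]
[ 0.60347746 -0.03880128  0.35280722] [ 5.94038148e-01  8.04435690e-01 -5.29942821e-04 -1.27193748e-03]
```

The height matches the second stop. I'll descend on the cheeks and grip.

Call:
drive_tool --rows '[{"travel": [0, 0, -0.06], "spin": 0}, {"travel": [0, 0, -0.12], "spin": 0}, {"travel": [0, 0, -0.167], "spin": 0}, {"travel": [0, 0, -0.167], "spin": 0}, {"travel": [0, 0, -0.167], "spin": 0}, {"travel": [0, 0, -0.167], "spin": 0}]' --fingers 0.65

```text
t: 9.05
tool_pos: [0.6048, -0.0391, 0.2729]
tcp_rot: [0.594, 0.804, 0.0, 0.001]
force: [1.1, -0.0, 0.9]
grip_width: 0.0572
grip_force: 0.0
```

Call:
drive_tool --rows '[{"travel": [0, 0, 0], "spin": 0}, {"travel": [0, 0, 0], "spin": 0}, {"travel": [0, 0, 0], "spin": 0}, {"travel": [0, 0, 0], "spin": 0}, {"travel": [0, 0, 0], "spin": 0}, {"travel": [0, 0, 0], "spin": 0}, {"travel": [0, 0, 0], "spin": 0}, {"travel": [0, 0, 0], "spin": 0}]' --fingers 0.2

```text
t: 9.85
tool_pos: [0.6044, -0.0389, 0.2714]
tcp_rot: [0.595, 0.804, 0.0, 0.0]
force: [2.7, -0.0, -0.0]
grip_width: 0.0301
grip_force: 29.7
```

Width is 30.1 mm, so the grip is on the cheeks. I'll lift 25 mm, then draw forward along the rack's -x.

Call:
drive_tool --rows '[{"travel": [0, 0, 0.015], "spin": 0}, {"travel": [0, 0, 0.03], "spin": 0}, {"travel": [0, 0, 0.05], "spin": 0}, {"travel": [0, 0, 0.05], "spin": 0}, {"travel": [0, 0, 0.05], "spin": 0}]'

```text
t: 10.35
tool_pos: [0.6042, -0.0389, 0.2966]
tcp_rot: [0.595, 0.804, 0.0, 0.0]
force: [-1.3, 1.3, -4.6]
grip_width: 0.0297
grip_force: 29.7
```

Call:
drive_tool --rows '[{"travel": [-0.03, 0.003, 0], "spin": 0}, {"travel": [-0.06, 0.006, 0], "spin": 0}, {"travel": [-0.09, 0.01, 0], "spin": 0}, {"travel": [-0.12, 0.013, 0], "spin": 0}, {"travel": [-0.15, 0.016, 0], "spin": 0}, {"travel": [-0.18, 0.02, 0], "spin": 0}, {"travel": [-0.2, 0.022, 0.01], "spin": 0}, {"travel": [-0.2, 0.022, 0.01], "spin": 0}, {"travel": [-0.2, 0.022, 0.01], "spin": 0}, {"travel": [-0.2, 0.022, 0.01], "spin": 0}, {"travel": [-0.2, 0.022, 0.01], "spin": 0}, {"travel": [-0.2, 0.022, 0.01], "spin": 0}]'

```text
t: 11.55
tool_pos: [0.5043, -0.028, 0.3009]
tcp_rot: [0.595, 0.804, -0.0, -0.0]
force: [-0.0, 0.0, -4.9]
grip_width: 0.0299
grip_force: 29.7
```

Run:
```python
from h import *
s=grab("side")
st=robot.read_state();print(st["t"],st["tool_pos"],st["force"],st["grip_width"])
cv2.imwrite("pics/f1.png",cv2.resize(s[0][120:270,200:330],(520,600),interpolation=2))
```

```text
11.6 [ 0.50424081 -0.02794849  0.30099053] [ 0.01543323  0.74056922 -5.13667755] 0.029748375643880602
```

View pics/f1.png

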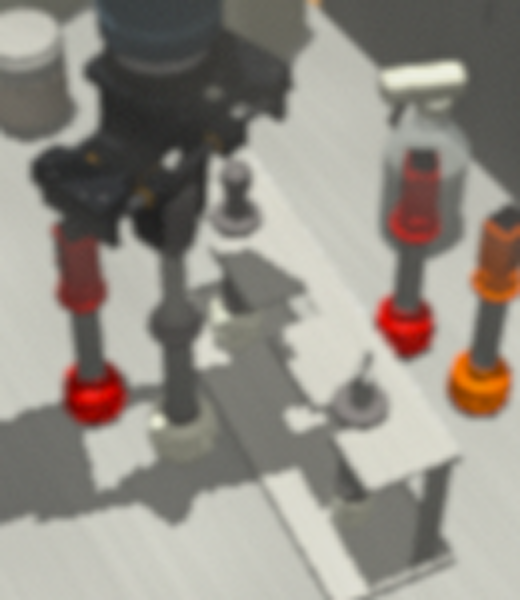

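The brush hangs upright from the gripper in front of the rack, with its white head at side (245,226). It is drawn out and clear of the rack; the measured force is its full weight, about 4.9 N. I'm handing in.

```bash
python3 -c "
from cell import robot
print(robot.finish_job())"
```

```text
the job is handed in; nothing more can be done
None
```

I handed the job in (no verdict was returned): at about 11.6 s the brush was drawn out to its second stop, held by its cheeks, still and upright about 100 mm in front of the rack, with its full weight on the gripper and nothing else seen to move. The button coming back out was not seen directly.

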